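Finish the sleeve pyramid on the inspection bench

ROBOT

A 7-joint arm with a two-finger parallel gripper is mounted at the origin on the work surface. World frame = base frame: x ahead of the robot, y to its left, z up, the work surface at z = 0. Lengths are in m, angles in rad, forces in N, time in s.
With the tool pointing down it reaches from about 0.35 to 0.775 m from the base axis. Payload 3.1 kg.
Tool frame: the origin (TCP) lies midway between the tips of the shut fingers; the grasp point (between the pads) lies 19 mm behind it; z points along the fingers, y is the direction in which the jaws open and shut (so a half turn about z gives the same grasp; the last joint's range is limited). The gripper opens to 85 mm and grips with 20 to 120 N. Pads are 22 mm wide; open, the fingers measure 114 mm over their backs; the gripper's body (76 mm by 85 mm) begins 54 mm behind the grasp point. The pads swing forward as they close: fully open they stand 13 mm farther back than shut.
Start: joints at [1.102, 0.311, 0.014, 1.512, -0.004, 1.319, -0.027], TCP at [0.228, -0.501, 0.231] pointing down, gripper open.
Joint ranges: [-2.7, 2.7], [-0.3, 1.91], [-1.27, 1.3], [0.12, 2.57], [-1.44, 4.58], [0.2, 2.03], [-3.05, 3.05]. Speed limits (rad/s): [2.79, 2.79, 3.14, 3.14, 3.14, 3.14, 3.14].

INTERFACE

Orientations are given as [roll, pitch, yaw] about the fixed x, y, z axes, in that order (R = Rz(yaw) Ry(pitch) Rx(roll)).
In Python, from workcell import bot gives the robot as it stands. The module is installed in compiled form; this text tells all that it offers.
- The arm moves only by the tool carry_out, never from a script. Its argument "rows" is a list of rows, each a list of 7 numbers: the finger opening in m, from 0 to 0.0854, then the shift along the tool's x, y, z in m, then the turn, a rotation vector about the tool's x, y, z in degrees. A call has 1 to 5 rows; each row is the pose to reach, as a shift and turn from the pose commanded when the call began, along the tool's axes at that moment; what a row does not reach only later rows make up. A row lasts 1/12 s, in which the tool goes at most 41.7 mm and 7.16 degrees, less where a joint would pass 70% of its speed; a pose out of reach is approached as far as the arm can. A call with a gripper value outside its range is refused whole. The fingers move at their own pace and stop on an object; "grip_force" is the grip in N (left out, the last holds). Time passes only in rows, so rows that repeat a pose let the fingers close. It gives the time, the measured TCP pose, the force and the opening at its end, in the units of the state.
- bot.state(): the state, without advancing time (a new reading comes with each control period).
- bot.snapshot(name): name is "side" or "top"; returns a dict with "frame" (400x640x3 uint8, red, green, blue), "K" (3x3 intrinsics, pixels), "xyz" and "orientation" of the camera in the world. Camera axes: x right, y down, z forward; pixel columns grow to the right and rows downward; lengths in m; the calibration is good to about 2 mm. A picture is of the moment at which its call begins. There is no depth.
- bot.job_done(): hands the job in, once; it reports no verdict.
Trained networks look in the newest picture that a camera, given by its name, has taken for a name from the list of things; names that differ only in an ending like _2 or _b are one class to them, and where a whole thing is asked for, a point or a joint stands for the part that bears it (a point fixed in the world has none). Each returns a list of dicts, best first, with "conf" (0 to 1); they miss things now and then, are a little off and sometimes report something else, mostly with a low value. They report only what shows in the picture. A call takes as long as a camera call. They do not tell look-alikes from the thing itself.
- bot.recognise(camera, query): "centre" ([x, y, z] in m, in the coordinates of the camera as it stood for that picture, good to about 4 mm: the middle of the surface that is visible of it).
- bot.trace(camera, query): "pixels" (400x640 bool, what is visible of it).
The state is a dict: "clock": time; "qpos": joint angles; "qd": joint speeds; "tau": joint torques, N m; "ee_pos": TCP position; "eef_rot": TCP orientation; "contact_force": force on the tool from outside, world axes, zero at the start; "wrist_torque": the same for the moment, N m; "gripper_width": opening from 0.0 (shut) to 1.0 (fully open).
Only numpy, scipy, OpenCV 4.12 (cv2) and the standard library are available. Lean on these libraries where they do the work, as an engineer would, in place of code of your own. Each camera call takes 0.05 s, during which the arm holds its last target. There are 200 camera calls.

TASK

Finish the pyramid of bored steel sleeves in the stacking cradle: take the three large sleeves from their V-blocks, lay two in the gaps of the bottom row and saddle the third between those two on top, all lying the same way with their ends flush. Set each one down gently, without dropping it; leave the bottom row in its grooves, and leave the thin roller and everything else on the bench alone.

Things in the scene. Friction and masses are not known exactly. Their poses are not given: they have to be found in the camera images.
- cradle: fixed stacking cradle: aluminium plate 56 (x) x 190 (y) x 8 with six round steel bars of diameter 12 along its x, forming three grooves at y = +60, 0 and -60; a sleeve lies in each, its axis along the cradle's x, centre 40.4 above the table and 60 from the next (so 6 apart). Nothing rises beside the sleeves' ends. Origin under the plate's centre, on the table
- gap_left (a point): centre point that a sleeve has when it is saddled in the gap between the +y (left) and the middle bottom sleeves, 85.3 above the table, 44.9 above the centres of the bottom row; on the cradle, axes as the cradle's (a sleeve lying there has its axis along x)
- gap_right (a point): centre point that a sleeve has when it is saddled in the gap between the -y (right) and the middle bottom sleeves, 85.3 above the table, 44.9 above the centres of the bottom row; on the cradle, axes as the cradle's (a sleeve lying there has its axis along x)
- apex (a point): centre point that the top sleeve has when it is saddled between the two second-row sleeves, 130.2 above the table, 44.9 above their centres; on the cradle, axes as the cradle's
- base_sleeve1: bored steel sleeve like the others (diameter 54, length 60, about 0.45 kg), already lying in the left (+y) groove of the cradle as part of the bottom row. Origin at its centre, x along its axis
- base_sleeve2: bored steel sleeve like the others (diameter 54, length 60, about 0.45 kg), already lying in the middle groove of the cradle as part of the bottom row. Origin at its centre, x along its axis
- base_sleeve3: bored steel sleeve like the others (diameter 54, length 60, about 0.45 kg), already lying in the right (-y) groove of the cradle as part of the bottom row. Origin at its centre, x along its axis
- sleeve1: bored steel sleeve (a plain cylinder with a dark bore), diameter 54, length 60, about 0.45 kg, lying on its side in a V-block; may be used for any place of the pyramid, all three are alike. Origin at its centre, x along its axis, centre 53.2 above the table
- sleeve2: bored steel sleeve (a plain cylinder with a dark bore), diameter 54, length 60, about 0.45 kg, lying on its side in a V-block; may be used for any place of the pyramid, all three are alike. Origin at its centre, x along its axis, centre 53.2 above the table
- sleeve3: bored steel sleeve (a plain cylinder with a dark bore), diameter 54, length 60, about 0.45 kg, lying on its side in a V-block; may be used for any place of the pyramid, all three are alike. Origin at its centre, x along its axis, centre 53.2 above the table
- vblock1: fixed grey steel V-block, 40 along its groove, 70 across, 40 high, 90 degree groove along its x. Origin under its centre. It carries sleeve1; the roll's ends overhang the block by 10 at each end
- vblock2: fixed grey steel V-block, 40 along its groove, 70 across, 40 high, 90 degree groove along its x. Origin under its centre. It carries sleeve2; the roll's ends overhang the block by 10 at each end
- vblock3: fixed grey steel V-block, 40 along its groove, 70 across, 40 high, 90 degree groove along its x. Origin under its centre. It carries sleeve3; the roll's ends overhang the block by 10 at each end
- vblock4: fixed grey steel V-block, 40 along its groove, 70 across, 40 high, 90 degree groove along its x. Origin under its centre. It carries the thin roller; the roll's ends overhang the block by 10 at each end
- thin_roller: odd one out, to be left alone: bored steel roller, diameter only 36, length 60, 0.3 kg, lying in the fourth V-block, centre 40.5 above the table. Origin at its centre, x along its axis
- bottle: bystander: clear water bottle with yellow cap, diameter 64, height 170, standing beyond the V-blocks; origin under its centre
- calculator: bystander: black pocket calculator 150 x 78 x 14 lying flat; origin under its centre
- toolmaker_vise: bystander: small steel vise 120 x 50 x 47 beyond the cradle; origin under its centre
- angle_plate: bystander: small L-shaped steel angle plate 50 x 80 x 50 high, on the robot side of the cradle; origin under its centre
- parallel: bystander: plain steel bar 16 x 100 x 24 lying on the table; origin under its centre
- oilstone: bystander: dark red stone bar 100 x 35 x 15 lying flat; origin under its centre
Mind the look-alikes: they are no part of the job. What is shaped like the base_sleeve1 but orange, purple or turquoise is not meant.

How it is judged:
On the way, in this order (a step that is already met when the one before it is completed fails the run):
1. one sleeve lies in a gap of the bottom row ((((distance between sleeve1 and gap_left below 0.012 m and angle between the x axis of sleeve1 and the x axis of cradle, either way round below 0.15 rad) or (distance between sleeve2 and gap_left below 0.012 m and angle between the x axis of sleeve2 and the x axis of cradle, either way round below 0.15 rad) or (distance between sleeve3 and gap_left below 0.012 m and angle between the x axis of sleeve3 and the x axis of cradle, either way round below 0.15 rad)) or ((distance between sleeve1 and gap_right below 0.012 m and angle between the x axis of sleeve1 and the x axis of cradle, either way round below 0.15 rad) or (distance between sleeve2 and gap_right below 0.012 m and angle between the x axis of sleeve2 and the x axis of cradle, either way round below 0.15 rad) or (distance between sleeve3 and gap_right below 0.012 m and angle between the x axis of sleeve3 and the x axis of cradle, either way round below 0.15 rad)))), for 0.2 s.
2. both gaps of the bottom row are filled (((distance between sleeve1 and gap_left below 0.012 m and angle between the x axis of sleeve1 and the x axis of cradle, either way round below 0.15 rad) or (distance between sleeve2 and gap_left below 0.012 m and angle between the x axis of sleeve2 and the x axis of cradle, either way round below 0.15 rad) or (distance between sleeve3 and gap_left below 0.012 m and angle between the x axis of sleeve3 and the x axis of cradle, either way round below 0.15 rad)) and ((distance between sleeve1 and gap_right below 0.012 m and angle between the x axis of sleeve1 and the x axis of cradle, either way round below 0.15 rad) or (distance between sleeve2 and gap_right below 0.012 m and angle between the x axis of sleeve2 and the x axis of cradle, either way round below 0.15 rad) or (distance between sleeve3 and gap_right below 0.012 m and angle between the x axis of sleeve3 and the x axis of cradle, either way round below 0.15 rad))), for 0.2 s.
At the end, for the whole second after the job is handed in: A large sleeve lies in each of the two gaps of the second row and at the apex (centre within 12 mm of the place's point, axis within 0.15 rad of the cradle's x), the three bottom sleeves are within 12 mm of where they started, and all six are at rest (below 0.02 m/s) (all of step 2 and ((distance between sleeve1 and apex below 0.012 m and angle between the x axis of sleeve1 and the x axis of cradle, either way round below 0.15 rad) or (distance between sleeve2 and apex below 0.012 m and angle between the x axis of sleeve2 and the x axis of cradle, either way round below 0.15 rad) or (distance between sleeve3 and apex below 0.012 m and angle between the x axis of sleeve3 and the x axis of cradle, either way round below 0.15 rad)) and distance of each of base_sleeve1, base_sleeve2, base_sleeve3 from where it was at the start of the episode below 0.012 m and linear speed of each of sleeve1, sleeve2, sleeve3, base_sleeve1, base_sleeve2, base_sleeve3 below 0.02 m/s); the robot touches nothing.
It fails at once if a sleeve is dropped (it falls free of the fingers faster than 0.5 m/s, about 13 mm of fall) ((contact force between the fingers and sleeve1 below 0.1 N and linear speed of sleeve1 above 0.5 m/s) or (contact force between the fingers and sleeve2 below 0.1 N and linear speed of sleeve2 above 0.5 m/s) or (contact force between the fingers and sleeve3 below 0.1 N and linear speed of sleeve3 above 0.5 m/s) or (contact force between the fingers and base_sleeve1 below 0.1 N and linear speed of base_sleeve1 above 0.5 m/s) or (contact force between the fingers and base_sleeve2 below 0.1 N and linear speed of base_sleeve2 above 0.5 m/s) or (contact force between the fingers and base_sleeve3 below 0.1 N and linear speed of base_sleeve3 above 0.5 m/s)).
It fails at once if the thin roller is moved more than 20 mm (distance of thin_roller from where it was at the start of the episode above 0.02 m).
It fails at once if a bystander is moved more than 30 mm (distance of any of bottle, calculator, toolmaker_vise, angle_plate, parallel, oilstone from where it was at the start of the episode above 0.03 m).
It also fails if it takes over 67 s, if anything falls off the work surface, if the arm or the gripper's body presses on something with over 40 N, if the wrist force passes 120 N, or if a joint passes its speed limit or range.

## Working session

There is one attempt and no reset: what is moved stays moved. The work goes in short steps, Python scripts to look and compute and a tool call to move; the robot and the scene stay as the last step left them, time stands still between calls to the robot, and variables do not carry over. Pictures are saved under pics/ and viewed, about 8 in all and at most 12, crops included, and the job is handed in when it is done.

Besides the shell and the picture viewer there is one more tool, called after "Call:" as name(argument=value, ...), one argument or row to a line, values as JSON. carry_out: Moves the arm, as the interface text tells. Its arguments: {"type":"object","properties":{"rows":{"type":"array"},"grip_force":{"type":"number"}},"required":["rows"]}

```bash
mkdir -p pics; cat > h.py <<'E'
import numpy as np, cv2
from scipy.spatial.transform import Rotation as Ro
from workcell import bot
def R(o): return Ro.from_euler('xyz',o).as_matrix()
def snap(n,f=None):
    s=bot.snapshot(n)
    if f: cv2.imwrite('pics/'+f,s['frame'][:,:,::-1])
    return s
def w(s,c): return R(s['orientation'])@np.array(c)+np.array(s['xyz'])
def ray(s,px,z):
    d=R(s['orientation'])@np.linalg.inv(s['K'])@np.array([px[0],px[1],1.]); o=np.array(s['xyz'])
    return o+d*(z-o[2])/d[2]
def proj(s,p):
    c=s['K']@(R(s['orientation']).T@(np.array(p)-np.array(s['xyz']))); return c[:2]/c[2]
E
python3 - <<'E'
from h import *
np.set_printoptions(precision=4,suppress=True)
print(bot.state())
for n in('top','side'):
    s=snap(n,n+'0.png'); print(n,s['K'][0],s['xyz'],s['orientation'])
    for q in('cradle','base_sleeve1','sleeve1','vblock1','thin_roller','bottle','angle_plate','calculator','toolmaker_vise','parallel'):
        for d in bot.recognise(n,q)[:7]:
            p=w(s,d['centre']); print(q,round(d['conf'],2),p,proj(s,p).round())
E
```

```text
{'clock': 0.0, 'qpos': array([ 1.1023,  0.3117,  0.014 ,  1.5131, -0.0044,  1.3192, -0.0272]), 'qd': array([-0.0003,  0.0017,  0.0002, -0.0002, -0.0021,  0.0006, -0.0007]), 'tau': array([ -0.0001, -37.9914,   0.1459, -23.0593,   0.0122,   0.0136,
        -0.    ]), 'ee_pos': array([ 0.2274, -0.5   ,  0.2302]), 'eef_rot': array([-3.1392,  0.0001,  0.4268]), 'contact_force': array([ 0.1643, -0.4821,  0.2145]), 'wrist_torque': array([ 0.0314, -0.0928, -0.0253]), 'gripper_width': 1.003073071285544}
top [391.6397   0.     320.6271] [0.4607 0.0255 1.0945] [-3.0297 -0.0207 -1.5658]
cradle 0.64 [ 0.5588 -0.0065  0.0065] [324. 210.]
cradle 0.61 [0.7353 0.0478 0.0172] [305. 147.]
base_sleeve1 0.97 [0.559  0.0228 0.0638] [314. 208.]
base_sleeve1 0.94 [0.2898 0.218  0.0499] [238. 311.]
base_sleeve1 0.92 [0.5786 0.0728 0.0594] [295. 200.]
base_sleeve1 0.79 [ 0.5366 -0.0371  0.0632] [336. 216.]
base_sleeve1 0.71 [ 0.8344 -0.0212  0.0506] [330. 109.]
base_sleeve1 0.7 [0.7348 0.3265 0.0525] [202. 142.]
base_sleeve1 0.58 [ 0.5175 -0.1478  0.0467] [377. 224.]
sleeve1 0.96 [ 0.6061 -0.265   0.0688] [42
[... 1255 characters left out ...]
7 -0.2786  0.075 ] [367. 340.]
sleeve1 0.56 [ 0.4393 -0.2572  0.0745] [270. 337.]
vblock1 0.96 [ 0.579  -0.2903  0.0186] [353. 364.]
vblock1 0.92 [ 0.4573 -0.2635  0.0231] [283. 354.]
vblock1 0.79 [0.4384 0.2753 0.0301] [264. 154.]
vblock1 0.55 [0.5849 0.2635 0.0128] [323. 159.]
vblock1 0.19 [0.6033 0.2515 0.07  ] [332. 144.]
thin_roller 0.68 [0.4304 0.2781 0.0528] [260. 147.]
bottle 0.72 [ 0.5769 -0.2919  0.0193] [352. 364.]
angle_plate 0.78 [ 0.393  -0.1012  0.0095] [247. 286.]
calculator 0.74 [ 0.6791 -0.2682  0.0185] [406. 347.]
toolmaker_vise 0.72 [0.7284 0.0385 0.0191] [398. 219.]
toolmaker_vise 0.33 [ 0.6784 -0.2668  0.0198] [406. 346.]
parallel 0.91 [0.4263 0.1024 0.0228] [261. 207.]
```

```bash
python3 -c "
import cv2
for n in('top','side'):
    a=cv2.imread(f'pics/{n}0.png'); cv2.imwrite(f'pics/{n}0b.png',cv2.resize(a[80:400,160:480] if n=='top' else a[100:400,180:480],None,fx=1.8,fy=1.8,interpolation=2))"
```

```text
(no output)
```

View pics/top0b.png

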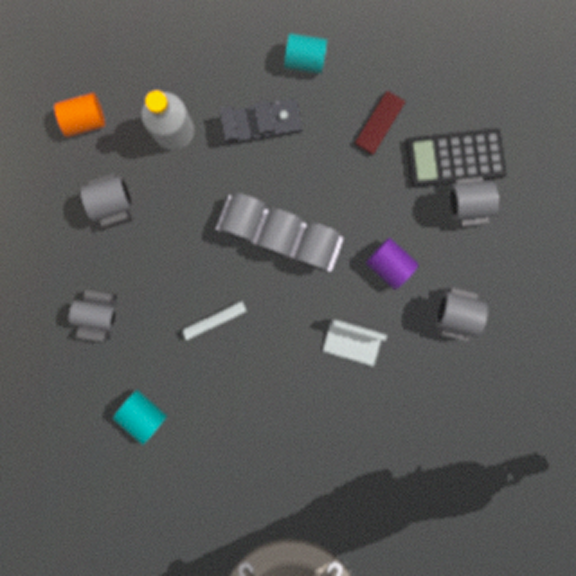

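View pics/side0b.png

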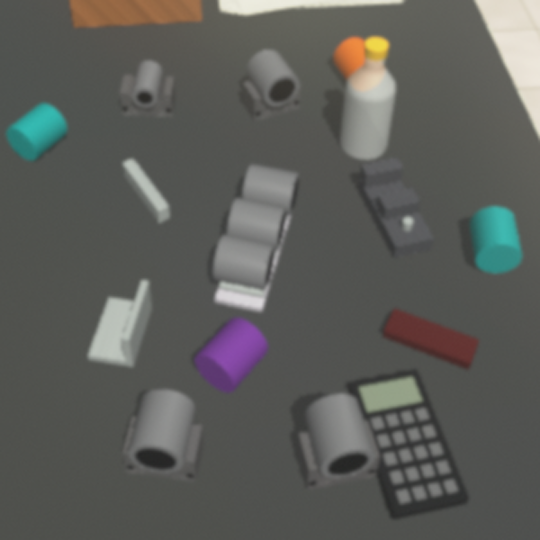

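The top view shows the cradle row at crop px (242,217)–(320,246). The three large sleeves are at (106,198), (475,200) and (463,313), the thin roller is at (92,316), and the coloured ones are look-alikes. The side view agrees. Next I'll fit the known cylinder silhouettes to the traced masks.

```bash
cat >> h.py <<'E'
from scipy.optimize import minimize
def hull(s,x,y,z,yaw,r=.027,L=.06):
    t=np.linspace(0,2*np.pi,40); a=np.array([np.cos(yaw),np.sin(yaw),0]); b=np.array([-a[1],a[0],0])
    P=[np.array([x,y,z])+e*L/2*a+r*(np.cos(k)*b+np.sin(k)*np.array([0,0,1])) for e in(-1,1) for k in t]
    return cv2.convexHull(np.array([proj(s,p) for p in P],np.float32))
def iou(views,p,z,r):
    v=0
    for s,m in views:
        im=np.zeros(m.shape,np.uint8); cv2.fillPoly(im,[np.round(hull(s,*p[:2],z,p[2],r)*16).astype(np.int32)],255,cv2.LINE_AA,4)
        im=im/255.; v+=np.minimum(im,m).sum()/np.maximum(im,m).sum()
    return v/len(views)
def fit(views,p0,z,r=.027):
    best=None
    for y in np.arange(0,np.pi,np.pi/8):
        o=minimize(lambda p:-iou(views,p,z,r),[*p0,y],method='Nelder-Mead',options=dict(initial_simplex=[[*p0,y],[p0[0]+.006,p0[1],y],[p0[0],p0[1]+.006,y],[*p0,y+.3]],xatol=2e-4,fatol=1e-4))
        if best is None or o.fun<best.fun: best=o
    return best.x,-best.fun
def masks(n,q):
    return [(d['conf'],d['pixels'].astype(float)) for d in bot.trace(n,q)]
def near(s,ms,p):
    u=proj(s,p); c=[(np.hypot(*(np.argwhere(m>0).mean(0)[::-1]-u)),m) for _,m in ms]
    c=[k for k in c if k[0]<12]; return min(c,key=lambda k:k[0])[1] if c else None
E
cat > meas.py <<'E'
from h import *
np.set_printoptions(precision=4,suppress=True)
S={n:snap(n) for n in('top','side')}
T={n:(masks(n,'base_sleeve1'),masks(n,'sleeve1')) for n in S}
G={'b1':(.578,.069,.0404,0),'b2':(.556,.018,.0404,0),'b3':(.535,-.037,.0404,0),'A':(.606,-.268,.0532,1),'B':(.439,-.25,.0532,1),'C':(.603,.263,.0532,1)}
for k,(x,y,z,i) in G.items():
    vs={n:near(S[n],T[n][0]+T[n][1],(x,y,z)) for n in S}
    vs={n:m for n,m in vs.items() if m is not None}
    for sel in ([[n] for n in vs]+[list(vs)] if len(vs)>1 else [list(vs)]):
        if sel: print(k,sel,*fit([(S[n],vs[n]) for n in sel],(x,y),z))
E
python3 meas.py
```

```text
b1 ['top'] [ 0.5838  0.0754 -0.4318] 0.8360527117611212
b1 ['side'] [0.581  0.0809 2.843 ] 0.8135966970066623
b1 ['top', 'side'] [0.582  0.0777 2.7437] 0.8043725328419213
b2 ['top'] [0.5587 0.0201 2.805 ] 0.8462045904324289
b2 ['side'] [0.5581 0.0256 2.9034] 0.8105475048125311
b2 ['top', 'side'] [ 0.5579  0.0216 -0.2761] 0.8151938297742233
b3 ['top'] [ 0.5397 -0.0369  2.8123] 0.9061841365085318
b3 ['side'] [ 0.536  -0.0355 -0.2456] 0.8928099776612841
b3 ['top', 'side'] [ 0.5382 -0.0364  2.7812] 0.8810628608055948
A ['top'] [ 0.6096 -0.2706  1.6245] 0.8993631531784199
A ['side'] [ 0.6062 -0.2706 -1.4762] 0.9449570646660918
A ['top', 'side'] [ 0.6071 -0.2689  1.628 ] 0.9060047240894256
B ['top'] [ 0.4398 -0.2481  1.3133] 0.9120410810238491
B ['side'] [ 0.4369 -0.2475  1.3117] 0.8976732617792319
B ['top', 'side'] [ 0.4382 -0.2479  1.2682] 0.8935737299293125
C ['top'] [0.6067 0.277  1.8421] 0.8753624778057324
C ['side'] [0.6049 0.2759 1.8668] 0.8706611263210239
C ['top', 'side'] [0.6057 0.2779 1.9347] 0.8685150136028876
```

```bash
cat >> h.py <<'E'
def plan(x,y,z,yaw):
    """tool-frame shift (mm) and turn (deg) from measured pose to a tool-down pose"""
    st=bot.state(); Rc=R(st['eef_rot']); Rt=Ro.from_euler('xyz',[np.pi,0,yaw]).as_matrix()
    d=Rc.T@(np.array([x,y,z])-st['ee_pos']); t=Ro.from_matrix(Rc.T@Rt).as_rotvec(degrees=True)
    print('t%.2f'%st['clock'],'shift mm',(d*1e3).round(1),'turn',t.round(1))
E
cat > cr.py <<'E'
from h import *
S={n:snap(n) for n in('top','side')}
V=[]
for n in S:
    ms=masks(n,'base_sleeve1'); M=np.zeros((400,640))
    for p in((.582,.077,.0404),(.558,.021,.0404),(.538,-.036,.0404)):
        m=near(S[n],ms,p); print(n,m is not None)
        if m is not None: M=np.maximum(M,m)
    V.append((S[n],M))
def f(p,V):
    v=0; c,s_=np.cos(p[2]),np.sin(p[2])
    for s,m in V:
        im=np.zeros(m.shape,np.uint8)
        for o in(-.06,0,.06): 
            t=np.zeros_like(im); cv2.fillPoly(t,[np.round(hull(s,p[0]-s_*o,p[1]+c*o,.0404,p[2])*16).astype(np.int32)],255,cv2.LINE_AA,4); im=np.maximum(im,t)
        im=im/255.; v-=np.minimum(im,m).sum()/np.maximum(im,m).sum()/len(V)
    return v
p0=np.array([.559,.021,-.365])
for W in(V[:1],V[1:],V):
    o=minimize(f,p0,args=(W,),method='Nelder-Mead',options=dict(initial_simplex=[p0,p0+[.006,0,0],p0+[0,.006,0],p0+[0,0,.1]],xatol=2e-4,fatol=1e-4)); print(o.x.round(4),o.fun)
plan(.438,-.248,.16,1.29-np.pi/2)
E
python3 cr.py
```

```text
top True
top True
top True
side True
side True
side True
[ 0.56    0.0195 -0.3651] -0.8644769748242785
[ 0.5575  0.0202 -0.3534] -0.9330405819443445
[ 0.558   0.0198 -0.3524] -0.8914462370912855
t1.60 shift mm [ 296.  -142.9   71.3] turn [ 0.   0.  40.5]
```

Call:
carry_out(
  rows=[
    [0.085,33,0,0,0,0,0],
  ],
)

```text
clock: 1.68
ee_pos: [0.2549, -0.4893, 0.2314]
eef_rot: [3.14, 0.01, 0.409]
contact_force: [-1.2, -2.5, 0.6]
gripper_width: 0.995
```

I gave that shift as 33, but the unit is metres. The per-row cap limited the travel and it did no harm. I'll use metres from here.

```bash
python3 -c "
from h import *
plan(.438,-.248,.16,1.29-np.pi/2)"
```

```text
t1.68 shift mm [ 264.7 -148.7   68.6] turn [ 0.3  0.5 39.5]
```

Call:
carry_out(
  rows=[
    [0.085,0.03,-0.017,0.007,0,0,4.5],
    [0.085,0.06,-0.034,0.014,0,0,9],
    [0.085,0.09,-0.05,0.021,0,0,13.5],
    [0.085,0.12,-0.067,0.028,0,0,18],
    [0.085,0.15,-0.084,0.034,0,0,22],
  ],
)

```text
clock: 2.1
ee_pos: [0.3681, -0.3434, 0.197]
eef_rot: [3.141, -0.0, 0.039]
contact_force: [0.1, -0.4, 0.9]
gripper_width: 0.998
```

```bash
python3 -c "
from h import *
plan(.438,-.248,.16,1.29-np.pi/2)"
```

```text
t2.10 shift mm [ 73.6 -92.6  37. ] turn [ 0.  -0.  18.3]
```

Call:
carry_out(
  rows=[
    [0.085,0.02,-0.025,0.01,0,0,5],
    [0.085,0.04,-0.05,0.02,0,0,10],
    [0.085,0.06,-0.075,0.03,0,0,15],
    [0.085,0.0735,-0.0925,0.037,0,0,18.3],
    [0.085,0.0735,-0.0925,0.037,0,0,18.3],
  ],
)

```text
clock: 2.52
ee_pos: [0.4398, -0.2421, 0.1588]
eef_rot: [-3.137, 0.002, -0.268]
contact_force: [0.1, 0.7, 0.2]
gripper_width: 0.997
```

```bash
cat > v.py <<'E'
from h import *
import sys
f=sys.argv[1]
a=snap('top')['frame']; b=snap('side')['frame']
def crop(im,u): 
    x,y=np.clip(np.round(u).astype(int)-[75,75],0,[490,250]); return cv2.resize(im[y:y+150,x:x+150],(400,400),interpolation=2)
S=[bot.snapshot(n) for n in('top','side')]
p=np.array(eval(sys.argv[2]))
cv2.imwrite('pics/'+f,np.hstack([crop(s['frame'],proj(s,p)) for s in S])[:,:,::-1])
E
sed -i '/^a=snap/d' v.py; python3 v.py g1.png '(.438,-.248,.053)'; python3 -c "
from h import *
plan(.438,-.248,.033,1.29-np.pi/2)"
```

```text
t2.62 shift mm [  0.8  -0.6 127.1] turn [0.  0.  0.4]
```

View pics/g1.png

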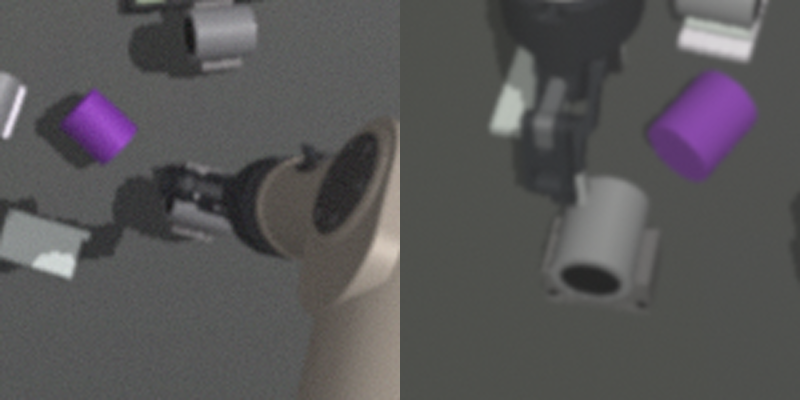

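The top view has the open gripper over sleeve B at crop (195,205). The side view has its fingers in line behind each other at (555,150), with the sleeve at (600,235). I'll check that offset by projection before descending.

```bash
python3 -c "
from h import *
s=bot.snapshot('side');st=bot.state();e=np.array([np.cos(1.29),np.sin(1.29),0])
u0=np.round(proj(s,(.438,-.248,.053)))-75
for p in (st['ee_pos'],st['ee_pos']+[0,0,.013]+.0425*e,st['ee_pos']+[0,0,.013]-.0425*e): print(((proj(s,p)-u0)*400/150+[400,0]).round())"
```

```text
[588. 111.]
[604.  40.]
[567. 162.]
```

Call:
carry_out(
  rows=[
    [0.085,0,0,0.03,0,0,0],
    [0.085,0,0,0.06,0,0,0],
    [0.085,0.001,0,0.09,0,0,0],
    [0.085,0.001,0,0.11,0,0,0],
    [0.085,0.001,-0.0005,0.127,0,0,0.4],
  ],
)

```text
clock: 3.08
ee_pos: [0.436, -0.2513, 0.0319]
eef_rot: [3.14, 0.002, -0.287]
contact_force: [0.2, 0.2, -0.2]
gripper_width: 0.998
```

Call:
carry_out(
  rows=[
    [0.085,0,0,0,0,0,0],
    [0.07,0,0,0,0,0,0],
    [0.062,0,0,0,0,0,0],
    [0.06,0,0,0,0,0,0],
    [0.055,0,0,0,0,0,0],
  ],
  grip_force=25,
)

```text
clock: 3.5
ee_pos: [0.439, -0.2501, 0.0351]
eef_rot: [3.141, -0.003, -0.284]
contact_force: [-0.2, -0.1, 5.1]
gripper_width: 0.705
```

```bash
python3 v.py g2.png '(.438,-.248,.053)'; python3 -c "
from h import *
st=bot.state();print(st['gripper_width'],st['ee_pos'],st['contact_force'])
plan(.438,-.248,.033,1.29-np.pi/2)"
```

```text
0.7074346002306082 [ 0.43899489 -0.25009298  0.03505603] [-1.58118818 -0.34584204  6.20906552]
t3.60 shift mm [-1.5 -1.7  2. ] turn [ 0.1 -0.2 -0.2]
```

View pics/g2.png

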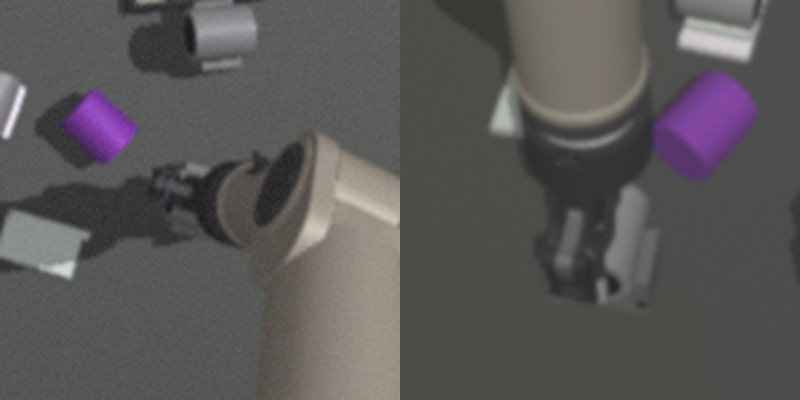

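The width reading of 0.705 is 60 mm, so the sleeve is gripped on its end faces. The side view shows the near finger at (580,255), a little left of the sleeve-end centre (592,278). I'll raise the grip force and lift.

Call:
carry_out(
  rows=[
    [0.05,0,0,0,0,0,0],
    [0.05,0,0,-0.005,0,0,0],
    [0.05,0,0,-0.025,0,0,0],
    [0.05,0,0,-0.055,0,0,0],
    [0.05,0,0,-0.085,0,0,0],
  ],
  grip_force=70,
)

```text
clock: 4.02
ee_pos: [0.4361, -0.2481, 0.1177]
eef_rot: [-3.141, 0.005, -0.283]
contact_force: [0.6, -0.8, -4.7]
gripper_width: 0.698
```

Call:
carry_out(
  rows=[
    [0.05,0,0,-0.03,0,0,0],
    [0.05,0,0,-0.06,0,0,0],
    [0.05,0,0,-0.065,0,0,0],
    [0.05,0,0,-0.065,0,0,0],
  ],
)

```text
clock: 4.35
ee_pos: [0.4392, -0.2497, 0.1851]
eef_rot: [3.14, -0.005, -0.284]
contact_force: [-0.1, -0.6, -3.7]
gripper_width: 0.694
```

```bash
cat > loc.py <<'E'
# offset of held sleeve from TCP, by silhouette in the side view
from h import *
import sys
st=bot.state(); e=st['ee_pos']; ax=st['eef_rot'][2]-np.pi/2
print(st['gripper_width'],e,st['contact_force'])
s=snap('side'); ms=masks('side','sleeve1'); 
for c,m in ms:
    print(round(c,2),np.argwhere(m>0).mean(0)[::-1].round(),m.sum())
p=e+[0,0,.02]; print('expect',proj(s,p).round())
plan(*eval(sys.argv[1]))
E
python3 loc.py '(.558+.03*np.sin(-.36),.0198-.03*np.cos(.36),.18,1.211)'; python3 v.py g3.png '(.438,-.248,.18)'
```

```text
0.6935859741609075 [ 0.43918664 -0.24974844  0.18510686] [-0.13033068 -0.61732267 -3.67361107]
0.93 [274. 290.] 600.0
0.85 [368. 342.] 1242.0
0.75 [331. 143.] 595.0
expect [265. 289.]
t4.45 shift mm [  39.3 -261.5    1.5] turn [ -0.2   0.1 -85.6]
```

View pics/g3.png

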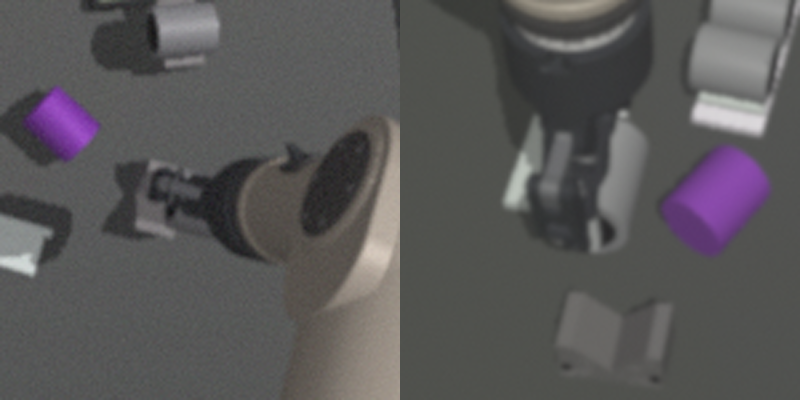

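Lifted. The side view shows the sleeve in the fingers at (600,190), above the empty V-block at (615,335). I'll measure the lateral offset in the hand from its visible right edge.

```bash
cat > off.py <<'E'
from h import *
st=bot.state(); e=st['ee_pos']; yaw=st['eef_rot'][2]; ax=yaw-np.pi/2; tx=np.array([np.cos(yaw),np.sin(yaw),0])
s=snap('side'); u=proj(s,e+[0,0,.02])
ms=masks('side','sleeve1'); m=min((np.hypot(*(np.argwhere(m>0).mean(0)[::-1]-u)),i) for i,(c,m) in enumerate(ms))
M=ms[m[1]][1]; print('mask dist',m[0])
rows=range(int(u[1])-14,int(u[1])+16,3)
f=lambda a:np.array([np.flatnonzero(a[r])[-1] if a[r].any() else np.nan for r in rows])
g=lambda a:np.array([np.flatnonzero(a[r])[0] if a[r].any() else np.nan for r in rows])
print('mask R',f(M),'L',g(M)); ys=np.flatnonzero(M.any(1)); print(ys[0],ys[-1])
for o in(0,.004,.008):
    im=np.zeros(M.shape,np.uint8); p=e+[0,0,.02]+o*tx; cv2.fillPoly(im,[np.round(hull(s,*p,ax)).astype(np.int32)],1); ys=np.flatnonzero(im.any(1)); print(o,f(im),g(im),ys[0],ys[-1])
E
python3 off.py
```

```text
mask dist 8.629512728987232
mask R [282 282 282 281 280 280 280 279 278 277] L [269 269 255 268 267 266 264 264 264 265]
267 316
0 [285 285 284 283 282 282 281 280 279 278] [250 249 248 246 245 244 243 242 241 240] 263 317
0.004 [287 287 286 285 284 284 283 282 281 280] [252 251 250 249 248 247 246 245 244 243] 264 317
0.008 [290 290 289 288 288 287 286 285 284 283] [255 254 253 252 251 250 249 248 247 246] 264 318
```

The offset is about 0, within 2 mm. Now transit to gap_right.

Call:
carry_out(
  rows=[
    [0.05,0.003,-0.02,0,0,0,-7],
    [0.05,0.006,-0.042,0,0,0,-14],
    [0.05,0.01,-0.064,0,0,0,-21],
    [0.05,0.013,-0.086,0,0,0,-28],
    [0.05,0.016,-0.108,0,0,0,-35],
  ],
)

```text
clock: 5.07
ee_pos: [0.4832, -0.1487, 0.182]
eef_rot: [-3.14, 0.002, 0.333]
contact_force: [-0.2, -0.1, -5.0]
gripper_width: 0.7
```

```bash
python3 -c "
from h import *
plan(.548,-.0085,.18,1.211)"
```

```text
t5.07 shift mm [ 107.1 -111.3    2. ] turn [ -0.1   0.1 -50.3]
```

Call:
carry_out(
  rows=[
    [0.05,0.014,-0.015,0,0,0,-7],
    [0.05,0.029,-0.03,0,0,0,-14],
    [0.05,0.044,-0.046,0,0,0,-21],
    [0.05,0.06,-0.062,0.001,0,0,-28],
    [0.05,0.075,-0.078,0.001,0,0,-35],
  ],
)

```text
clock: 5.48
ee_pos: [0.5291, -0.0509, 0.1809]
eef_rot: [-3.139, 0.001, 0.944]
contact_force: [0.3, 0.9, -3.7]
gripper_width: 0.702
```

```bash
python3 -c "
from h import *
plan(.548,-.0085,.14,1.211)"
```

```text
t5.48 shift mm [45.5 -9.5 40.8] turn [ -0.1   0.  -15.3]
```

Call:
carry_out(
  rows=[
    [0.05,0.018,-0.004,0.01,0,0,-6],
    [0.05,0.036,-0.008,0.025,0,0,-12],
    [0.05,0.0455,-0.0095,0.04,0,0,-15.3],
    [0.05,0.0455,-0.0095,0.04,0,0,-15.3],
    [0.05,0.0455,-0.0095,0.04,0,0,-15.3],
  ],
)

```text
clock: 5.9
ee_pos: [0.5472, -0.0094, 0.1403]
eef_rot: [-3.137, 0.002, 1.205]
contact_force: [-1.2, -0.5, -3.5]
gripper_width: 0.697
```

```bash
python3 off.py; python3 v.py g4.png '(.548,-.0085,.11)'; python3 -c "
from h import *
for i in range(3):
  plan(.548,-.0085,.0653,1.211); snap('side')"
```

```text
mask dist 2.4276921732510672
mask R [ nan 327. 331. 332. 333. 333. 333. 332. 332. 333.] L [ nan 305. 304. 303. 302. 301. 301. 301. 301. 304.]
181 211
0 [319 334 338 338 338 337 337 336 335 334] [305 304 303 302 302 301 301 301 301 310] 178 211
0.004 [329 338 339 338 338 338 337 336 335 334] [305 304 303 303 302 302 301 301 302 316] 177 210
0.008 [335 339 339 339 338 338 337 336 335 334] [305 304 303 303 302 302 302 302 311 326] 175 208
t6.10 shift mm [ 2.1 -2.1 77.7] turn [ 0.1  0.  -0.5]
t6.15 shift mm [ 1.8 -2.1 77.8] turn [ 0.1  0.  -0.5]
t6.20 shift mm [ 1.7 -2.  77.8] turn [ 0.1  0.  -0.5]
```

View pics/g4.png

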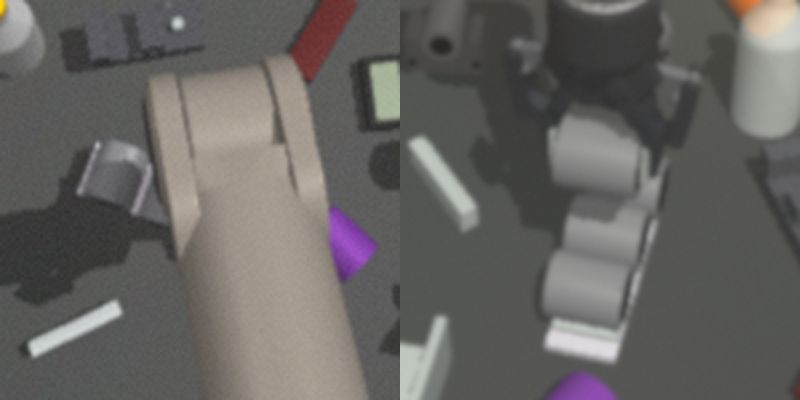

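Side view: the sleeve is held at (597,155) above the gap, parallel to the row. I'll lower it, with fine steps at the end.

Call:
carry_out(
  rows=[
    [0.05,0.001,-0.001,0.015,0,0,-0.5],
    [0.05,0.0018,-0.002,0.032,0,0,-0.5],
    [0.05,0.0018,-0.002,0.05,0,0,-0.5],
    [0.05,0.0018,-0.002,0.063,0,0,-0.5],
    [0.05,0.0018,-0.002,0.069,0,0,-0.5],
  ],
)

```text
clock: 6.67
ee_pos: [0.5461, -0.0078, 0.0716]
eef_rot: [-3.139, 0.001, 1.213]
contact_force: [-1.6, 1.3, -3.4]
gripper_width: 0.696
```

Call:
carry_out(
  rows=[
    [0.05,0,0,0,0,0,0],
    [0.05,0,0,0.002,0,0,0],
    [0.05,0,0,0.003,0,0,0],
    [0.05,0,0,0.004,0,0,0],
    [0.05,0,0,0.004,0,0,0],
  ],
)

```text
clock: 7.08
ee_pos: [0.548, -0.0072, 0.0699]
eef_rot: [3.14, -0.0, 1.214]
contact_force: [-0.8, 0.5, -3.6]
gripper_width: 0.696
```

```bash
python3 -c "
from h import *
plan(.548,-.0085,.0653,1.211); print(bot.state()['contact_force'])"
```

```text
t7.08 shift mm [-1.2  0.4  4.6] turn [ 0.1 -0.   0.2]
[-0.79156559  0.46638124 -3.60220475]
```

Call:
carry_out(
  rows=[
    [0.05,-0.001,0,0.001,0,0,0],
    [0.05,-0.001,0,0.002,0,0,0],
    [0.05,-0.001,0,0.003,0,0,0],
    [0.05,-0.001,0,0.003,0,0,0],
  ],
)

```text
clock: 7.42
ee_pos: [0.548, -0.0075, 0.0677]
eef_rot: [3.14, -0.001, 1.214]
contact_force: [-1.6, 1.4, 4.6]
gripper_width: 0.697
```

Call:
carry_out(
  rows=[
    [0.05,0,0,0.001,0,0,0],
    [0.05,0,0,0.001,0,0,0],
    [0.05,0,0,0.001,0,0,0],
  ],
)

```text
clock: 7.67
ee_pos: [0.5482, -0.0074, 0.0676]
eef_rot: [3.139, -0.001, 1.214]
contact_force: [-2.8, 0.7, 9.6]
gripper_width: 0.697
```

Contact came at the predicted height, with z force going from −3.6 to +9.6 N. Now release.

Call:
carry_out(
  rows=[
    [0.064,0,0,0,0,0,0],
    [0.07,0,0,0,0,0,0],
    [0.08,0,0,0,0,0,0],
    [0.085,0,0,0,0,0,0],
    [0.085,0,0,0,0,0,0],
  ],
)

```text
clock: 8.08
ee_pos: [0.5471, -0.0083, 0.0651]
eef_rot: [-3.141, 0.0, 1.214]
contact_force: [0.2, -0.9, 1.0]
gripper_width: 0.994
```

Call:
carry_out(
  rows=[
    [0.085,0,0,-0.005,0,0,0],
    [0.085,0,0,-0.02,0,0,0],
    [0.085,0,0,-0.045,0,0,0],
    [0.085,0,0,-0.08,0,0,0],
    [0.085,0,0,-0.115,0,0,0],
  ],
)

```text
clock: 8.5
ee_pos: [0.5462, -0.0082, 0.181]
eef_rot: [-3.139, 0.001, 1.214]
contact_force: [0.6, -0.9, -0.0]
gripper_width: 0.995
```

```bash
python3 -c "
from h import *
plan(.608,-.27,.16,1.625-np.pi/2)"
```

```text
t8.50 shift mm [-223.8  149.4   20.8] turn [-0.1  0.1 66.5]
```

Call:
carry_out(
  rows=[
    [0.085,-0.022,0.015,0,0,0,7],
    [0.085,-0.046,0.03,0,0,0,14],
    [0.085,-0.07,0.046,0,0,0,21],
    [0.085,-0.094,0.062,0,0,0,28],
    [0.085,-0.118,0.078,0,0,0,35],
  ],
)

```text
clock: 8.92
ee_pos: [0.5792, -0.1472, 0.1808]
eef_rot: [3.141, -0.0, 0.597]
contact_force: [0.9, 0.1, -0.7]
gripper_width: 0.999
```

```bash
python3 -c "
from h import *
plan(.608,-.27,.16,1.625-np.pi/2)"
```

```text
t8.92 shift mm [-45.3 117.7  20.9] turn [ 0.  -0.  31.1]
```

Call:
carry_out(
  rows=[
    [0.085,-0.01,0.026,0.004,0,0,7],
    [0.085,-0.02,0.052,0.008,0,0,14],
    [0.085,-0.03,0.078,0.012,0,0,21],
    [0.085,-0.04,0.104,0.016,0,0,28],
    [0.085,-0.0453,0.1177,0.021,0,0,31.1],
  ],
)

```text
clock: 9.33
ee_pos: [0.6082, -0.2736, 0.1593]
eef_rot: [3.138, -0.0, 0.051]
contact_force: [-0.2, -0.7, -0.1]
gripper_width: 0.993
```

```bash
cat > chk.py <<'E'
from h import *
import sys
np.set_printoptions(precision=4,suppress=True)
S={n:snap(n) for n in('top','side')}; T={n:masks(n,'base_sleeve1')+masks(n,'sleeve1') for n in S}
for k in sys.argv[1:]:
    x,y,z=dict(gr=(.548,-.0085,.0853),gl=(.5691,.0479,.0853),ap=(.5585,.0198,.1302),b1=(.5797,.076,.0404),b3=(.5374,-.0364,.0404),A=(.608,-.27,.0532),C=(.6057,.277,.0532))[k]
    for n in S:
        m=near(S[n],T[n],(x,y,z))
        if m is not None: print(k,n,*fit([(S[n],m)],(x,y),z))
E
python3 chk.py gr b1 b3; python3 -c "
from h import *
plan(.608,-.27,.033,1.625-np.pi/2)"
```

```text
gr top [ 0.5483 -0.0085  2.821 ] 0.9100251372855888
gr side [ 0.5465 -0.0071  2.8954] 0.917598805237102
b1 top [ 0.5812  0.0769 -0.4358] 0.8312918018800374
b1 side [0.5801 0.0792 3.0451] 0.6360723497652958
b3 top [ 0.536  -0.0461  0.4397] 0.45790050269216126
b3 side [ 0.5362 -0.0365  2.868 ] 0.907117809577784
t9.63 shift mm [ -1.5   4.1 126.8] turn [-0.1 -0.1  0.6]
```

Sleeve 1 is seated at gap_right within about 2 mm. Now descend on A.

Call:
carry_out(
  rows=[
    [0.085,-0.001,0.004,0.025,0,0,0.6],
    [0.085,-0.001,0.004,0.055,0,0,0.6],
    [0.085,-0.001,0.004,0.085,0,0,0.6],
    [0.085,-0.001,0.004,0.11,0,0,0.6],
    [0.085,-0.001,0.004,0.126,0,0,0.6],
  ],
)

```text
clock: 10.05
ee_pos: [0.6064, -0.2695, 0.0307]
eef_rot: [-3.138, 0.003, 0.053]
contact_force: [0.4, 0.2, 0.5]
gripper_width: 0.997
```

Call:
carry_out(
  rows=[
    [0.085,0,0,0,0,0,0],
    [0.07,0,0,0,0,0,0],
    [0.062,0,0,0,0,0,0],
    [0.06,0,0,0,0,0,0],
    [0.055,0,0,0,0,0,0],
  ],
  grip_force=25,
)

```text
clock: 10.47
ee_pos: [0.6095, -0.2715, 0.0359]
eef_rot: [-3.142, -0.004, 0.051]
contact_force: [-0.2, 2.8, 4.4]
gripper_width: 0.714
```

```bash
python3 -c "
from h import *
st=bot.state();print(st['gripper_width'],st['ee_pos'],st['contact_force'])
plan(.608,-.27,.035,1.625-np.pi/2)"
```

```text
0.7143534632947128 [ 0.60952202 -0.27152114  0.03588049] [-0.22449083  2.8157922   4.44958401]
t10.47 shift mm [-1.4 -1.6  0.9] turn [-0.  -0.2 -0.2]
```

Call:
carry_out(
  rows=[
    [0.05,0,0,0,0,0,0],
    [0.05,0,0,-0.005,0,0,0],
    [0.05,0,0,-0.025,0,0,0],
    [0.05,0,0,-0.055,0,0,0],
    [0.05,0,0,-0.085,0,0,0],
  ],
  grip_force=70,
)

```text
clock: 10.88
ee_pos: [0.6056, -0.273, 0.1172]
eef_rot: [-3.141, 0.005, 0.049]
contact_force: [0.4, -0.7, -3.8]
gripper_width: 0.699
```

Call:
carry_out(
  rows=[
    [0.05,0,0,-0.03,0,0,0],
    [0.05,0,0,-0.06,0,0,0],
    [0.05,0,0,-0.065,0,0,0],
    [0.05,0,0,-0.065,0,0,0],
  ],
)

```text
clock: 11.22
ee_pos: [0.609, -0.2739, 0.1859]
eef_rot: [3.138, -0.005, 0.049]
contact_force: [-0.3, 1.3, -3.7]
gripper_width: 0.698
```

```bash
python3 off.py; python3 -c "
from h import *
plan(.569,.048,.19,1.211)"
```

```text
mask dist 11.846943999693101
mask R [371 371 383 371 373 374 375 375 375 375] L [356 355 355 356 357 358 358 359 361 362]
271 320
0 [392 393 394 395 396 397 398 398 399 401] [357 357 358 358 359 360 361 361 362 363] 266 320
0.004 [395 396 397 398 399 400 401 402 403 403] [359 359 360 361 362 363 363 364 365 366] 266 320
0.008 [397 398 399 400 401 402 403 404 405 406] [362 362 363 364 364 365 366 367 367 368] 266 319
t11.32 shift mm [ -21.4 -322.    -8.7] turn [ -0.2   0.2 -66.5]
```

Call:
carry_out(
  rows=[
    [0.05,-0.002,-0.03,0,0,0,-6.5],
    [0.05,-0.004,-0.064,0,0,0,-13],
    [0.05,-0.006,-0.098,0,0,0,-20],
    [0.05,-0.009,-0.132,0,0,0,-27],
    [0.05,-0.011,-0.166,0,0,0,-34],
  ],
)

```text
clock: 11.73
ee_pos: [0.5857, -0.1057, 0.1796]
eef_rot: [-3.137, 0.005, 0.649]
contact_force: [0.7, -0.2, -3.5]
gripper_width: 0.701
```

```bash
python3 -c "
from h import *
plan(.569,.048,.19,1.211)"
```

```text
t11.73 shift mm [  79.6 -132.6  -10.2] turn [ -0.4   0.2 -32.2]
```

Call:
carry_out(
  rows=[
    [0.05,0.018,-0.03,-0.005,0,0,-7],
    [0.05,0.036,-0.06,-0.01,0,0,-14],
    [0.05,0.054,-0.09,-0.01,0,0,-21],
    [0.05,0.07,-0.116,-0.01,0,0,-28],
    [0.05,0.0796,-0.1326,-0.01,0,0,-32.2],
  ],
)

```text
clock: 12.15
ee_pos: [0.5696, 0.0518, 0.1903]
eef_rot: [-3.135, -0.001, 1.216]
contact_force: [0.7, 0.5, -3.7]
gripper_width: 0.696
```

Call:
carry_out(
  rows=[
    [0.05,0,0,0.015,0,0,0],
    [0.05,0,0,0.035,0,0,0],
    [0.05,0,0,0.05,0,0,0],
    [0.05,0,0,0.05,0,0,0],
    [0.05,0,0,0.05,0,0,0],
  ],
)

```text
clock: 12.57
ee_pos: [0.57, 0.0458, 0.14]
eef_rot: [-3.135, 0.003, 1.205]
contact_force: [0.5, 0.0, -3.6]
gripper_width: 0.701
```

```bash
python3 off.py; python3 v.py g5.png '(.569,.048,.11)'; python3 -c "
from h import *
print(bot.state()['ee_pos']);plan(.569,.048,.0675,1.211)"
```

```text
mask dist 2.4263227549360415
mask R [ nan 329. 339. 340. 341. 341. 341. 341. 341. 341.] L [ nan 314. 313. 312. 312. 311. 311. 311. 312. 314.]
162 191
0 [324 342 346 346 345 345 344 344 343 342] [315 313 313 312 311 310 310 310 311 319] 159 191
0.004 [331 346 346 346 346 345 344 344 343 342] [315 314 313 312 311 311 311 311 312 327] 158 189
0.008 [338 347 347 346 346 345 345 344 343 342] [315 314 313 312 312 311 311 312 320 334] 156 188
[0.57331831 0.0466013  0.14414593]
t12.77 shift mm [-0.3 -4.7 76.6] turn [ 0.1 -0.1 -0.3]
```

View pics/g5.png

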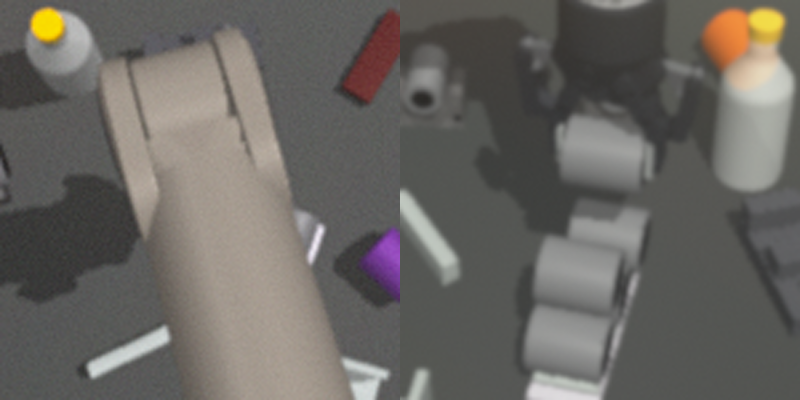

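Side view: the second sleeve is held at (603,152) above the left gap, and the first lies seated at (578,272). Descend with the correction.

Call:
carry_out(
  rows=[
    [0.05,0,-0.0025,0.012,0,0,0],
    [0.05,0,-0.0045,0.03,0,0,-0.3],
    [0.05,0,-0.0047,0.047,0,0,-0.3],
    [0.05,0,-0.0047,0.06,0,0,-0.3],
    [0.05,0,-0.0047,0.067,0,0,-0.3],
  ],
)

```text
clock: 13.18
ee_pos: [0.5676, 0.0479, 0.0754]
eef_rot: [-3.141, 0.001, 1.21]
contact_force: [-0.4, -0.9, -3.5]
gripper_width: 0.703
```

Call:
carry_out(
  rows=[
    [0.05,0,0,0.001,0,0,0],
    [0.05,0,0,0.002,0,0,0],
    [0.05,0,0,0.003,0,0,0],
    [0.05,0,0,0.004,0,0,0],
    [0.05,0,0,0.004,0,0,0],
  ],
)

```text
clock: 13.6
ee_pos: [0.5688, 0.0483, 0.073]
eef_rot: [3.14, -0.001, 1.211]
contact_force: [-0.4, 0.6, -3.6]
gripper_width: 0.702
```

```bash
python3 -c "
from h import *
print(bot.state()['ee_pos']);plan(.569,.048,.0675,1.211)"
```

```text
[0.56881332 0.04828151 0.07303625]
t13.60 shift mm [-0.2  0.3  5.5] turn [ 0.1 -0.  -0. ]
```

Call:
carry_out(
  rows=[
    [0.05,0,0,0.001,0,0,0],
    [0.05,0,0,0.002,0,0,0],
    [0.05,0,0,0.003,0,0,0],
    [0.05,0,0,0.004,0,0,0],
    [0.05,0,0,0.004,0,0,0],
  ],
)

```text
clock: 14.02
ee_pos: [0.5689, 0.049, 0.0691]
eef_rot: [3.14, -0.001, 1.211]
contact_force: [-0.5, 1.2, 0.9]
gripper_width: 0.703
```

Call:
carry_out(
  rows=[
    [0.05,0,0,0.0005,0,0,0],
    [0.05,0,0,0.001,0,0,0],
    [0.05,0,0,0.001,0,0,0],
    [0.05,0,0,0.001,0,0,0],
  ],
)

```text
clock: 14.35
ee_pos: [0.5691, 0.0493, 0.0687]
eef_rot: [3.14, -0.002, 1.211]
contact_force: [-0.4, 2.0, 5.4]
gripper_width: 0.703
```

Contact at 0.0687, as expected. Release, retract and head to C.

Call:
carry_out(
  rows=[
    [0.064,0,0,0,0,0,0],
    [0.07,0,0,0,0,0,0],
    [0.08,0,0,0,0,0,0],
    [0.085,0,0,0,0,0,0],
    [0.085,0,0,0,0,0,0],
  ],
)

```text
clock: 14.77
ee_pos: [0.5681, 0.0478, 0.067]
eef_rot: [-3.141, 0.0, 1.21]
contact_force: [-0.4, 0.5, -0.3]
gripper_width: 0.992
```

Call:
carry_out(
  rows=[
    [0.085,0,0,-0.005,0,0,0],
    [0.085,0,0,-0.02,0,0,0],
    [0.085,0,0,-0.045,0,0,0],
    [0.085,0,0,-0.08,0,0,0],
    [0.085,0,0,-0.115,0,0,0],
  ],
)

```text
clock: 15.18
ee_pos: [0.5673, 0.048, 0.183]
eef_rot: [-3.14, 0.001, 1.211]
contact_force: [-0.1, -1.0, 0.2]
gripper_width: 0.996
```

```bash
python3 chk.py gr C; python3 -c "
from h import *
plan(.606,.2765,.16,1.87-np.pi/2); plan(.606,.2765,.16,1.87+np.pi/2)"
```

```text
gr side [ 0.5464 -0.0086  2.8558] 0.9144769033986041
C top [0.6081 0.2775 1.951 ] 0.882630984690693
C side [ 0.603   0.2635 -0.0941] 0.7530803998424636
t15.48 shift mm [227.6 -44.5  21.2] turn [-0.1  0.1 52.2]
t15.48 shift mm [227.6 -44.5  21.2] turn [-1.000e-01 -1.000e-01 -1.278e+02]
```

Call:
carry_out(
  rows=[
    [0.085,0.025,-0.005,0,0,0,6.5],
    [0.085,0.053,-0.01,0,0,0,13],
    [0.085,0.081,-0.016,0,0,0,19.5],
    [0.085,0.11,-0.022,0,0,0,26],
    [0.085,0.14,-0.028,0,0,0,32.5],
  ],
)

```text
clock: 15.9
ee_pos: [0.5904, 0.1893, 0.1802]
eef_rot: [-3.141, 0.004, 0.637]
contact_force: [0.3, 0.5, -0.5]
gripper_width: 0.996
```

```bash
python3 chk.py gl gr C; python3 -c "
from h import *
plan(.606,.2765,.16,1.88-np.pi/2)"
```

```text
gl top [0.5687 0.0495 2.8228] 0.8574440143765554
gr top [ 0.5486 -0.0092  2.842 ] 0.8362970095387195
C side [ 0.6055  0.2786 -1.3052] 0.8947437717530686
t16.20 shift mm [ 65.6 -62.5  20.6] turn [ 0.1  0.2 19.1]
```

Call:
carry_out(
  rows=[
    [0.085,0.02,-0.02,0.005,0,0,6],
    [0.085,0.044,-0.042,0.012,0,0,12.5],
    [0.085,0.066,-0.0625,0.02,0,0,19],
    [0.085,0.066,-0.0625,0.02,0,0,19],
    [0.085,0.066,-0.0625,0.02,0,0,19],
  ],
)

```text
clock: 16.62
ee_pos: [0.6056, 0.2794, 0.1607]
eef_rot: [-3.141, 0.003, 0.315]
contact_force: [1.1, -1.4, -0.0]
gripper_width: 0.993
```

```bash
python3 chk.py gl gr; python3 v.py g6.png '(.606,.277,.053)'; python3 -c "
from h import *
plan(.606,.277,.034,1.88-np.pi/2)"
```

```text
gl top [0.5697 0.0479 2.733 ] 0.8875517320263703
gl side [0.5694 0.0532 2.8087] 0.7975270263352614
gr top [ 0.5482 -0.0082  2.8177] 0.9076923076923078
gr side [ 0.5466 -0.0068  2.8211] 0.9372688626892551
t17.02 shift mm [-1.300e+00 -1.000e-01  1.288e+02] turn [ 0. -0.  0.]
```

View pics/g6.png

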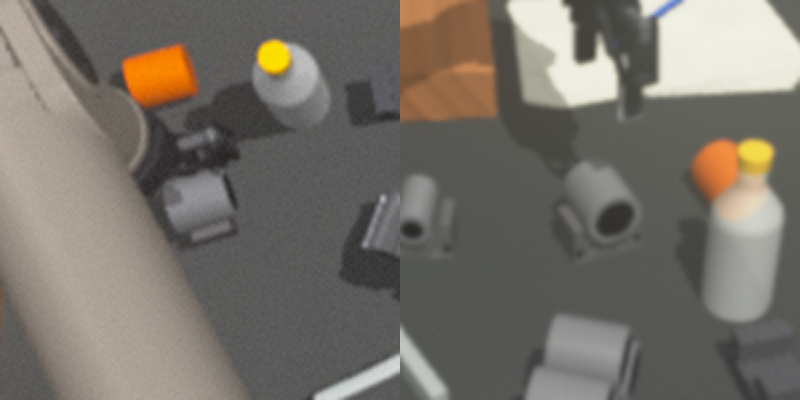

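Top view: C sits at (200,200) with the gripper above it, displaced only by parallax. Side view: C is at (600,205), the bottle is clear at (745,240), and both second-row sleeves are visible below. Descend on C.

Call:
carry_out(
  rows=[
    [0.085,-0.001,0,0.025,0,0,0],
    [0.085,-0.001,0,0.055,0,0,0],
    [0.085,-0.001,0,0.085,0,0,0],
    [0.085,-0.001,0,0.11,0,0,0],
    [0.085,-0.001,0,0.127,0,0,0],
  ],
)

```text
clock: 17.43
ee_pos: [0.6042, 0.2768, 0.0323]
eef_rot: [3.141, 0.004, 0.311]
contact_force: [0.7, -0.4, -0.8]
gripper_width: 0.994
```

Call:
carry_out(
  rows=[
    [0.085,0,0,0,0,0,0],
    [0.07,0,0,0,0,0,0],
    [0.062,0,0,0,0,0,0],
    [0.06,0,0,0,0,0,0],
    [0.055,0,0,0,0,0,0],
  ],
  grip_force=25,
)

```text
clock: 17.85
ee_pos: [0.6075, 0.2778, 0.0377]
eef_rot: [3.14, -0.004, 0.311]
contact_force: [0.7, -2.7, 4.2]
gripper_width: 0.7
```

```bash
python3 v.py g7.png '(.606,.277,.053)'; python3 -c "
from h import *
st=bot.state();print(st['gripper_width'],st['ee_pos'],st['contact_force'])
plan(.606,.277,.034,1.88-np.pi/2)"
```

```text
0.7018322476894773 [0.60746504 0.27779717 0.03771211] [-0.17698027 -3.60410244  6.56603677]
t17.95 shift mm [-1.7  0.3  3.7] turn [ 0.1 -0.2  0.1]
```

View pics/g7.png

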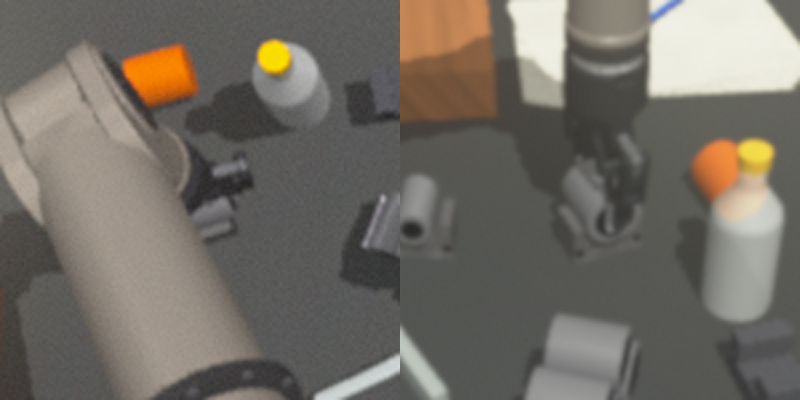

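The near finger is centred on the bore at (613,205) and the width is 60 mm. Lift.

Call:
carry_out(
  rows=[
    [0.05,0,0,0,0,0,0],
    [0.05,0,0,-0.005,0,0,0],
    [0.05,0,0,-0.025,0,0,0],
    [0.05,0,0,-0.055,0,0,0],
    [0.05,0,0,-0.085,0,0,0],
  ],
  grip_force=70,
)

```text
clock: 18.37
ee_pos: [0.6036, 0.2786, 0.119]
eef_rot: [-3.141, 0.005, 0.313]
contact_force: [0.2, -0.2, -3.0]
gripper_width: 0.69
```

Call:
carry_out(
  rows=[
    [0.05,0,0,-0.03,0,0,0],
    [0.05,0,0,-0.06,0,0,0],
    [0.05,0,0,-0.09,0,0,0],
    [0.05,0,0,-0.1,0,0,0],
    [0.05,0,0,-0.1,0,0,0],
  ],
)

```text
clock: 18.78
ee_pos: [0.6069, 0.2803, 0.2237]
eef_rot: [-3.139, -0.007, 0.313]
contact_force: [0.3, 0.0, -3.9]
gripper_width: 0.693
```

```bash
python3 chk.py gl gr; python3 -c "
from h import *
plan(.5585,.0198,.2,1.215)"
```

```text
gl top [0.5701 0.0481 2.7273] 0.8517224094238214
gl side [0.5682 0.0517 2.9039] 0.7823132153266509
gr top [ 0.5506 -0.0075 -0.3138] 0.8807505135310255
gr side [ 0.5468 -0.0071 -0.2479] 0.8921801672682147
t19.08 shift mm [-122.8  231.3   18.1] turn [ -0.1   0.3 -51.7]
```

Call:
carry_out(
  rows=[
    [0.05,-0.013,0.024,0,0,0,-5.5],
    [0.05,-0.028,0.052,0.001,0,0,-11.5],
    [0.05,-0.043,0.081,0.002,0,0,-18],
    [0.05,-0.058,0.11,0.003,0,0,-24.5],
    [0.05,-0.074,0.139,0.004,0,0,-31],
  ],
)

```text
clock: 19.5
ee_pos: [0.5769, 0.1217, 0.2147]
eef_rot: [-3.14, 0.002, 0.859]
contact_force: [0.4, -0.2, -2.9]
gripper_width: 0.692
```

```bash
python3 -c "
from h import *
plan(.5585,.0202,.19,1.215)"
```

```text
t19.50 shift mm [-88.8  52.4  24.8] turn [ -0.1   0.1 -20.4]
```

Call:
carry_out(
  rows=[
    [0.05,-0.028,0.017,0.005,0,0,-6.5],
    [0.05,-0.058,0.034,0.012,0,0,-13],
    [0.05,-0.08,0.047,0.02,0,0,-18.5],
    [0.05,-0.0888,0.0524,0.025,0,0,-20.4],
    [0.05,-0.0888,0.0524,0.025,0,0,-20.4],
  ],
)

```text
clock: 19.92
ee_pos: [0.5569, 0.0159, 0.1885]
eef_rot: [-3.138, 0.006, 1.201]
contact_force: [-0.7, -0.4, -3.9]
gripper_width: 0.695
```

Call:
carry_out(
  rows=[
    [0.05,0,0,0.02,0,0,0],
    [0.05,0,0,0.03,0,0,0],
    [0.05,0,0,0.03,0,0,0],
  ],
)

```text
clock: 20.17
ee_pos: [0.5564, 0.0235, 0.1582]
eef_rot: [-3.135, 0.002, 1.211]
contact_force: [-0.7, 0.9, -4.5]
gripper_width: 0.694
```

```bash
python3 off.py; python3 v.py g8.png '(.5585,.02,.13)'; python3 -c "
from h import *
print(bot.state()['ee_pos']);plan(.5585,.0202,.1147,1.215)"
```

```text
mask dist 2.6327713931806764
mask R [ nan 321. 334. 336. 336. 336. 335. 335. 335. 336.] L [ nan 309. 308. 307. 306. 306. 306. 306. 306. 312.]
164 193
0 [325 341 341 341 341 340 340 339 338 337] [308 307 306 305 305 304 304 304 305 315] 160 192
0.004 [333 341 341 341 341 340 340 339 338 337] [308 307 307 306 305 305 305 305 309 323] 158 191
0.008 [338 342 342 341 341 340 340 339 338 337] [308 307 307 306 306 305 305 306 314 329] 157 190
[0.5596094  0.02309123 0.16203866]
t20.37 shift mm [-3.1 -0.1 47.3] turn [ 0.1 -0.1 -0.3]
```

View pics/g8.png

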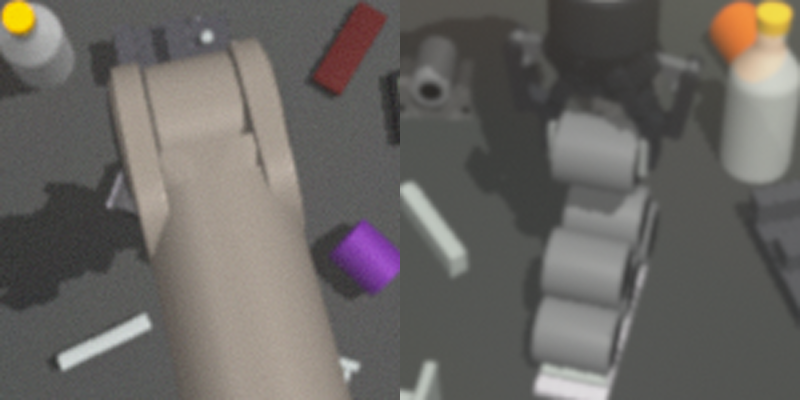

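Side view: the third sleeve is held at (597,150), above and between the second-row sleeves at (605,210) and (585,265). Lower it.

Call:
carry_out(
  rows=[
    [0.05,-0.001,0,0.008,0,0,0],
    [0.05,-0.003,0,0.02,0,0,-0.3],
    [0.05,-0.003,0,0.031,0,0,-0.3],
    [0.05,-0.003,0,0.037,0,0,-0.3],
    [0.05,-0.003,0,0.038,0,0,-0.3],
  ],
)

```text
clock: 20.78
ee_pos: [0.5566, 0.019, 0.1214]
eef_rot: [-3.138, 0.001, 1.214]
contact_force: [-0.9, 0.1, -3.5]
gripper_width: 0.696
```

Call:
carry_out(
  rows=[
    [0.05,0,0,0.001,0,0,0],
    [0.05,0,0,0.002,0,0,0],
    [0.05,0,0,0.003,0,0,0],
    [0.05,0,0,0.003,0,0,0],
  ],
)

```text
clock: 21.12
ee_pos: [0.5582, 0.0193, 0.1206]
eef_rot: [3.141, -0.0, 1.214]
contact_force: [0.9, -0.4, -3.8]
gripper_width: 0.697
```

```bash
python3 -c "
from h import *
print(bot.state()['ee_pos']);plan(.5585,.0202,.1147,1.215)"
```

```text
[0.55820402 0.01927421 0.12060662]
t21.12 shift mm [ 1.  -0.1  5.9] turn [ 0.  -0.  -0.1]
```

Call:
carry_out(
  rows=[
    [0.05,0.001,0,0.001,0,0,0],
    [0.05,0.001,0,0.002,0,0,0],
    [0.05,0.001,0,0.003,0,0,0],
    [0.05,0.001,0,0.004,0,0,0],
    [0.05,0.001,0,0.004,0,0,0],
  ],
)

```text
clock: 21.53
ee_pos: [0.558, 0.0201, 0.116]
eef_rot: [-3.141, 0.0, 1.214]
contact_force: [0.2, -0.1, -3.4]
gripper_width: 0.694
```

Call:
carry_out(
  rows=[
    [0.05,0,0,0.0005,0,0,0],
    [0.05,0,0,0.001,0,0,0],
    [0.05,0,0,0.001,0,0,0],
  ],
)

```text
clock: 21.78
ee_pos: [0.5584, 0.0203, 0.1154]
eef_rot: [3.141, -0.0, 1.214]
contact_force: [-0.3, -0.0, -2.3]
gripper_width: 0.695
```

Call:
carry_out(
  rows=[
    [0.05,0,0,0.0005,0,0,0],
    [0.05,0,0,0.001,0,0,0],
    [0.05,0,0,0.001,0,0,0],
  ],
)

```text
clock: 22.03
ee_pos: [0.5588, 0.0206, 0.1151]
eef_rot: [3.14, -0.001, 1.214]
contact_force: [-0.7, 0.9, 1.3]
gripper_width: 0.694
```

Contact came at 0.115, where it was expected. Release and retract.

Call:
carry_out(
  rows=[
    [0.064,0,0,0,0,0,0],
    [0.07,0,0,0,0,0,0],
    [0.08,0,0,0,0,0,0],
    [0.085,0,0,0,0,0,0],
    [0.085,0,0,0,0,0,0],
  ],
)

```text
clock: 22.45
ee_pos: [0.5583, 0.0199, 0.1143]
eef_rot: [3.141, 0.0, 1.214]
contact_force: [0.3, -0.2, 0.9]
gripper_width: 1.0
```

Call:
carry_out(
  rows=[
    [0.085,0,0,-0.005,0,0,0],
    [0.085,0,0,-0.02,0,0,0],
    [0.085,0,0,-0.045,0,0,0],
    [0.085,0,0,-0.08,0,0,0],
    [0.085,0,0,-0.115,0,0,0],
  ],
)

```text
clock: 22.87
ee_pos: [0.5574, 0.02, 0.2301]
eef_rot: [-3.14, 0.001, 1.214]
contact_force: [1.3, -0.5, -0.2]
gripper_width: 0.997
```

Call:
carry_out(
  rows=[
    [0.085,-0.03,0.01,0,0,0,0],
    [0.085,-0.065,0.02,0,0,0,0],
    [0.085,-0.1,0.03,0,0,0,0],
    [0.085,-0.135,0.04,0,0,0,0],
    [0.085,-0.17,0.05,0,0,0,0],
  ],
)

```text
clock: 23.28
ee_pos: [0.5455, -0.1582, 0.23]
eef_rot: [3.141, 0.0, 1.214]
contact_force: [-0.2, 0.1, 0.6]
gripper_width: 0.997
```

```bash
python3 chk.py ap gl gr b1 b3; python3 v.py g9.png '(.5585,.02,.08)'
```

```text
ap top [0.5589 0.0192 2.7496] 0.8404204551961977
gl top [0.5726 0.0624 2.135 ] 0.4618879242536737
gr top [ 0.5457 -0.0162  2.2223] 0.4714094473130618
gr side [ 0.5462 -0.0095 -0.256 ] 0.9249766868212858
b1 top [0.5803 0.0633 2.3217] 0.49539658662214203
b3 top [ 0.5349 -0.0462  2.4544] 0.48578137028483453
b3 side [ 0.536  -0.0364 -0.2744] 0.9103851156228644
```

View pics/g9.png

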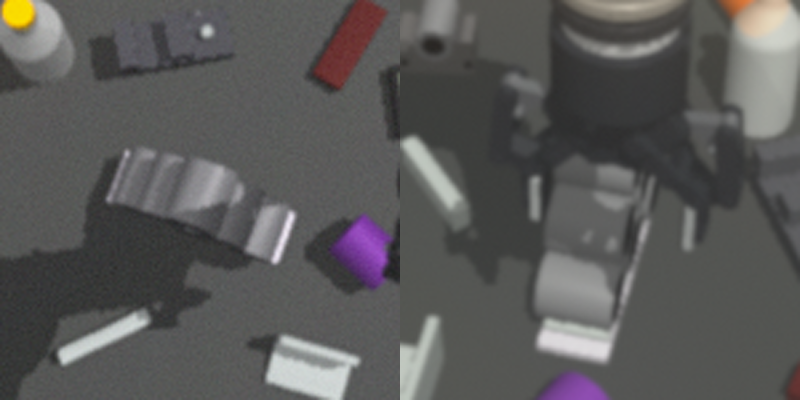

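The top view shows the full pyramid at (200,200) with its ends flush, and the apex fits within 2 mm. The fits with IoU below 0.5 are of sleeves hidden under others. The arm is clear, so I'm handing in.

```bash
python3 -c "
from h import *
print(bot.state()['contact_force'],bot.job_done())"
```

```text
the job is handed in; nothing more can be done
[-0.36629648  0.27207366  0.53682066] None
```

The pyramid is finished and handed in at about 23.5 s of the 67 s allowed; no verdict was reported. I gripped each sleeve by its end faces and put one in the right gap, one in the left gap and the third at the apex. Each was lowered in 0.5–1 mm steps until the force reading showed contact, then released.

**Last checks**
- **Apex:** the last top-view fit puts it within about 1 mm of its point. The side view was blocked by the gripper.
- **Right gap:** the last side fit is within about 2 mm.
- **Left gap:** it could not be measured after the apex went on. Before that, the top fits were within about 2 mm and the side fits within about 5 mm.
- **Bottom row:** the right sleeve read as before. The left one was hidden in the last fits; it last read unmoved after the first placing. The middle one was not measured again after the start, but the row looked in place in the last top picture.
- **Axes:** the fits agree with the cradle to about 0.1 rad or better.
- **Arm:** it was clear of everything, with a residual force below 1 N.

**Failed or off**
- The last fits of covered sleeves (overlap below 0.5) were unusable, so I ignored them.
- My first move had a unit slip, 33 instead of 0.033 m. The per-row limit held it to about 30 mm in free air.

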